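Line up four pantry things by height on the cork pads of a rack

TASK

Move the spice jar, the salt shaker, the tin and the garlic bulb from the chopping board to the empty wooden rack, one on the middle of each cork pad, lined up by height: the tallest at the end with the high arched end board, then each next shorter one, down to the shortest at the end with the low board. Set each down upright and gently, do not drop it, and knock nothing over.

Things in the scene. Friction and masses are not known exactly. Their poses are not given: they have to be found in the camera images.
- spice_jar_mid (a point): Clear spice jar with a broad red cap, standing upright on the chopping board: 45 mm diameter, 106 mm tall, 110 g or so. The point is on its upright axis, half-way up (53 mm above its foot). z axis up along the jar. The chopping board is a slab 40 mm thick (its top is 40 mm above the worktop), right of the rack.
- shaker_mid (a point): Clear salt shaker with a grey domed top, standing upright on the chopping board: 44 mm diameter at the body, 34 mm at the top, 90 mm tall. The point is on its upright axis, half-way up (45 mm above its foot). z axis up. It, the jar, the tin and the bulb stand close together, their centres at least 85 mm apart; a cherry tomato (25 mm, fixed) lies among them, at least 60 mm from their centres.
- tin_mid (a point): Food tin with a blue and red paper wrap, standing upright on the chopping board: 57 mm diameter, 72 mm tall. The point is on its upright axis, half-way up (36 mm above its foot). z axis up.
- garlic_mid (a point): Whole garlic bulb, the only one there, standing on the chopping board root down and tip up: 54 mm diameter, 55 mm tall, 30 g or so. The point is on its upright axis, half-way up (27.5 mm above its root). z axis up.
- pad_1_top (a point): Cork pad 1, a disc of 72 mm diameter fixed on the plank of the rack, at one end of the rack (the left end seen from the robot). The four pads stand in one straight row, 92 mm apart, in the order 1-2-3-4. The point is the middle of its top face, 19 mm above the worktop; x axis across the row (away from the robot), y axis along the row (towards the pad 1 end), z axis up. Nothing stands on the rack at the start. The rack is fixed.
- pad_2_top (a point): Cork pad 2, a disc of 72 mm diameter fixed on the plank of the rack, next to pad 1. The four pads stand in one straight row, 92 mm apart, in the order 1-2-3-4. The point is the middle of its top face, 19 mm above the worktop; x axis across the row (away from the robot), y axis along the row (towards the pad 1 end), z axis up. Nothing stands on the rack at the start. The rack is fixed.
- pad_3_top (a point): Cork pad 3, a disc of 72 mm diameter fixed on the plank of the rack, next to pad 4. The four pads stand in one straight row, 92 mm apart, in the order 1-2-3-4. The point is the middle of its top face, 19 mm above the worktop; x axis across the row (away from the robot), y axis along the row (towards the pad 1 end), z axis up. Nothing stands on the rack at the start. The rack is fixed.
- pad_4_top (a point): Cork pad 4, a disc of 72 mm diameter fixed on the plank of the rack, at the other end of the rack (the right end seen from the robot). The four pads stand in one straight row, 92 mm apart, in the order 1-2-3-4. The point is the middle of its top face, 19 mm above the worktop; x axis across the row (away from the robot), y axis along the row (towards the pad 1 end), z axis up. Nothing stands on the rack at the start. The rack is fixed.
- cheek_high: The high end board of the rack: a wooden board across one end of the row, 90 mm wide, 12 mm thick, with an arched top 76 mm high and a brass dot. It is at the pad 1 end or at the pad 4 end, 56 mm beyond the middle of that pad. Fixed. Origin in the middle of its underside, on the worktop.
- cheek_low: The low end board of the rack: a square-topped wooden board across the other end of the row, 90 mm wide, 12 mm thick, 28 mm high. Fixed. Origin in the middle of its underside, on the worktop, 56 mm beyond the middle of the last pad. (Mind the arm: a deep wall shelf overhangs the back of the worktop, its front edge 0.59 m ahead of the robot's base axis, its underside 0.57 m above the worktop.)
There are look-alikes about, which are no part of the job. Leave any black or orange look-alike of the part that bears garlic_mid alone.

How it is judged:
At the end, for the whole second after the job is handed in: Each thing stands at rest on its own cork pad, its middle within 15 mm of the pad's middle seen from above, in the order jar, shaker, tin, garlic from the high end board to the low one; jar, shaker and tin upright within 7 degrees and the garlic within 20 degrees, their feet down on the cork (((horizontal distance between cheek_high and pad_1_top below 0.1 m and horizontal distance between spice_jar_mid and pad_1_top below 0.015 m and horizontal distance between shaker_mid and pad_2_top below 0.015 m and horizontal distance between tin_mid and pad_3_top below 0.015 m and horizontal distance between garlic_mid and pad_4_top below 0.015 m) or (horizontal distance between cheek_high and pad_4_top below 0.1 m and horizontal distance between spice_jar_mid and pad_4_top below 0.015 m and horizontal distance between shaker_mid and pad_3_top below 0.015 m and horizontal distance between tin_mid and pad_2_top below 0.015 m and horizontal distance between garlic_mid and pad_1_top below 0.015 m)) and height (world z) of spice_jar_mid between 0.064 and 0.078 m and angle between each of spice_jar_mid, shaker_mid, tin_mid's own z axis and vertical below 0.12 rad and linear speed of each of spice_jar, shaker, tin, garlic below 0.02 m/s and angular speed of each of spice_jar, shaker, tin, garlic below 0.3 rad/s and height (world z) of shaker_mid between 0.056 and 0.07 m and height (world z) of tin_mid between 0.047 and 0.061 m and height (world z) of garlic_mid between 0.0385 and 0.0525 m and angle between garlic_mid's own z axis and vertical below 0.35 rad); the robot touches nothing.
It fails at once if one of the four things is knocked over (leans more than 45 degrees) (angle between any of spice_jar_mid, shaker_mid, tin_mid, garlic_mid's own z axis and vertical above 0.79 rad).
It fails at once if a thing comes down onto a cork pad at over 0.6 m/s, as if dropped from 2 cm or more ((linear speed of spice_jar above 0.6 m/s and height (world z) of spice_jar_mid below 0.092 m and (horizontal distance between spice_jar_mid and pad_1_top below 0.04 m or horizontal distance between spice_jar_mid and pad_2_top below 0.04 m or horizontal distance between spice_jar_mid and pad_3_top below 0.04 m or horizontal distance between spice_jar_mid and pad_4_top below 0.04 m)) or (linear speed of shaker above 0.6 m/s and height (world z) of shaker_mid below 0.084 m and (horizontal distance between shaker_mid and pad_1_top below 0.04 m or horizontal distance between shaker_mid and pad_2_top below 0.04 m or horizontal distance between shaker_mid and pad_3_top below 0.04 m or horizontal distance between shaker_mid and pad_4_top below 0.04 m)) or (linear speed of tin above 0.6 m/s and height (world z) of tin_mid below 0.075 m and (horizontal distance between tin_mid and pad_1_top below 0.04 m or horizontal distance between tin_mid and pad_2_top below 0.04 m or horizontal distance between tin_mid and pad_3_top below 0.04 m or horizontal distance between tin_mid and pad_4_top below 0.04 m)) or (linear speed of garlic above 0.6 m/s and height (world z) of garlic_mid below 0.0665 m and (horizontal distance between garlic_mid and pad_1_top below 0.04 m or horizontal distance between garlic_mid and pad_2_top below 0.04 m or horizontal distance between garlic_mid and pad_3_top below 0.04 m or horizontal distance between garlic_mid and pad_4_top below 0.04 m))).
It also fails if it takes over 125 s, if anything falls off the work surface, if the arm or the gripper's body presses on something with over 40 N, if the wrist force passes 120 N, or if a joint passes its speed limit or range.

ROBOT

A 7-joint arm with a two-finger parallel gripper is mounted at the origin on a cart in front of the work surface, level with it; the furniture and walls round the work are solid. World frame = base frame: x ahead of the robot, y to its left, z up, the work surface at z = 0. Lengths are in m, angles in rad, forces in N, time in s.
With the tool pointing down it reaches from about 0.425 to 0.875 m from the base axis. Payload 4.7 kg.
Tool frame: the origin (TCP) lies between the finger pads; the fingertips stand 14 mm ahead of it and the grasp point (between the pads) lies 5 mm behind it; z points along the fingers, y is the line along which they close (so a half turn about z gives the same grasp; the last joint's range is limited). The gripper opens to 87 mm and grips with 3 to 60 N. Pads are 19 mm wide; open, the fingers measure 117 mm over their backs; the gripper's body (75 mm by 190 mm) begins 51 mm behind the grasp point.
Start: joints at [1.168, 0.321, -0.07, 1.45, 0.023, 1.371, -0.057], TCP at [0.263, -0.594, 0.237] pointing down, gripper open.
Joint ranges: [-2.86, 2.86], [-0.3, 2.09], [-1.38, 1.24], [0.06, 2.45], [-1.56, 4.7], [0.09, 2.05], [-2.69, 2.69]. Speed limits (rad/s): [2.57, 2.57, 3.14, 3.14, 3.14, 3.14, 3.14].

INTERFACE

Orientations are given as a rotation vector (axis times angle).
In Python, from bench import ctrl gives the robot as it stands.
- The arm moves only by the shell command python3 -m inch 'ROWS' [OPENING] [FORCE]. ROWS is JSON, a list of rows, each a list of 6 numbers: the shift along the world's x, y, z in mm, then the turn, a rotation vector about the world's x, y, z in degrees. In form: [[tx, ty, tz, rx, ry, rz], ...]. A call has 1 to 20 rows; each row is the pose to reach, as a shift and turn from the pose commanded when the call began; what a row does not reach only later rows make up. A row lasts 1/8 s, in which the tool goes at most 62.5 mm and 10.7 degrees, less where a joint would pass 70% of its speed; a pose out of reach is approached as far as the arm can. A call with a gripper value outside its range is refused whole. OPENING is the finger opening in mm, from 0 to 87, set as the call begins (- or left out, the last holds). The fingers move at their own pace and stop on an object; FORCE is the grip in N (left out, the last holds). Time passes only in rows, so rows that repeat a pose let the fingers close. It gives the time, the measured TCP pose, the force, the opening and the grip force at its end, in the units of the state.
- ctrl.get_state(): the state, without advancing time (a new reading comes with each control period).
- ctrl.get_image(name): name is "side" or "top"; returns (picture, depth): 400x640x3 uint8, red, green, blue; 400x640 float32, m along the optical axis (not along the pixel's ray), 0 where there is no reading.
- ctrl.camera_params(name): a dict with "mtx" (3x3 intrinsics, pixels), "T" (4x4, takes a point from camera to world coordinates). Camera axes: x right, y down, z forward; pixel columns grow to the right and rows downward; lengths in m; the calibration is good to about 2 mm. A picture is of the moment at which its call begins. camera_params takes no time and is no camera call.
- ctrl.close_job(): hands the job in; it is judged then, once.
The state is a dict: "time": time; "joint_positions": joint angles; "qd": joint speeds; "joint_torque": joint torques, N m; "position": TCP position; "tool_rot": TCP orientation; "ft_force": force on the tool from outside, world axes, zero at the start; "torque": the same for the moment, N m; "grip_width": opening from 0.0 (shut) to 1.0 (fully open); "grip_force": force on a finger pad.
Only numpy, scipy, OpenCV 4.12 (cv2) and the standard library are available. Lean on these libraries where they do the work, as an engineer would, in place of code of your own. Each camera call takes 0.05 s, during which the arm holds its last target. There are 200 camera calls.

## Working session

There is one attempt and no reset: what is moved stays moved. The work goes in short steps, Python scripts to look and compute and a shell command to move; the robot and the scene stay as the last step left them, time stands still between calls to the robot, and variables do not carry over. Pictures are saved under pics/ and viewed, at most 14 in all, crops included, and the job is handed in when it is done.

```bash
ls; mkdir -p pics; python3 - <<'E'
from bench import ctrl
import cv2,numpy as np
for n in("top","side"):
    im,d=ctrl.get_image(n); cv2.imwrite(f"pics/{n}0.png",im[:,:,::-1]); np.savez(f"pics/{n}0.npz",im=im,d=d)
    p=ctrl.camera_params(n); print(n,p["mtx"].tolist(),np.round(p["T"],4).tolist())
s=ctrl.get_state(); print(s)
E
```

```text
pics
top [[435.1000128116193, 0.0, 320.19358910598277], [0.0, 435.1000128116193, 204.90598412374496], [0.0, 0.0, 1.0]] [[0.4398, -0.828, 0.3479, -0.1367], [-0.898, -0.4012, 0.1804, -0.4395], [-0.0098, -0.3917, -0.92, 1.6372], [0.0, 0.0, 0.0, 1.0]]
side [[478.6286123728389, 0.0, 330.97521153766155], [0.0, 478.6286123728389, 196.1705064373609], [0.0, 0.0, 1.0]] [[-0.8458, -0.3414, 0.41, -0.1869], [-0.5333, 0.5168, -0.6697, 0.9044], [0.0168, -0.7851, -0.6191, 1.0256], [0.0, 0.0, 0.0, 1.0]]
{'time': 0.1, 'joint_positions': array([ 1.16808617,  0.3217382 , -0.07003782,  1.45158642,  0.02262187,
        1.37080507, -0.05691275]), 'qd': array([ 7.58375657e-04, -1.88146307e-03, -1.18195843e-03, -1.21001248e-03,
        1.76909361e-04, -4.90897794e-04, -4.38976908e-05]), 'joint_torque': array([ 6.42486411e-04, -4.92569911e+01, -4.05156948e-01, -3.13397741e+01,
       -6.37665647e-02,  3.94969981e-02,  1.00959035e-04]), 'position': array([ 0.26287486, -0.59393813,  0.23556067]), 'tool_rot': array([-3.07197795e+00, -6.49609494e-01,  7.69716228e-04]), 'ft_force': array([-0.15375121,  0.39845961, -0.32234483]), 'torque': array([-0.03064325,  0.00729878, -0.03450504]), 'grip_force': 0.0, 'grip_width': 0.9978079946774674}
```

View pics/top0.png

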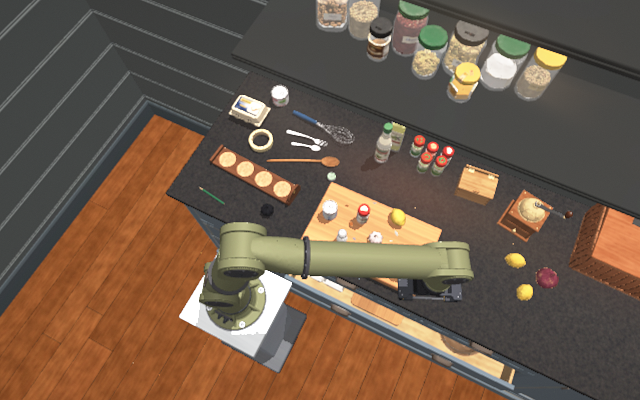

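View pics/side0.png

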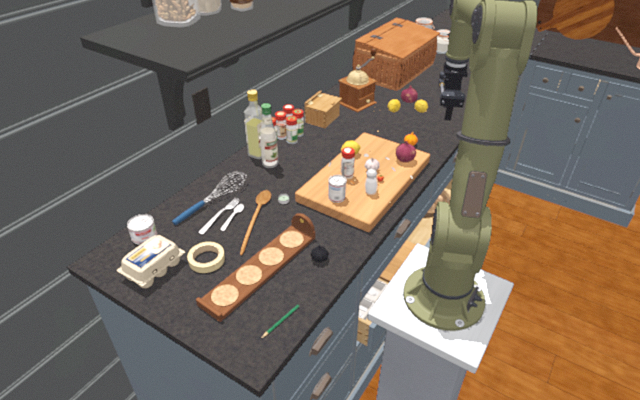

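The top view shows the rack pads at (228,160)…(282,188). The tin is near (330,209), the jar (363,212), the shaker (342,237) and the garlic (375,238), with the last two close to the arm. In the side view the high arched board is at (303,228), next to the pad nearest the chopping board (pad 4). I'll take enlarged crops.

```bash
python3 - <<'E'
import cv2,numpy as np
a=cv2.imread("pics/side0.png")[130:230,290:440]; b=cv2.imread("pics/top0.png")[180:260,290:440]
a=cv2.resize(a,None,fx=5,fy=5,interpolation=cv2.INTER_CUBIC)[:500]; b=cv2.resize(b,None,fx=5,fy=5,interpolation=cv2.INTER_CUBIC)
cv2.imwrite("pics/a.png",a);cv2.imwrite("pics/b.png",b)
E
```

```text
(no output)
```

View pics/a.png

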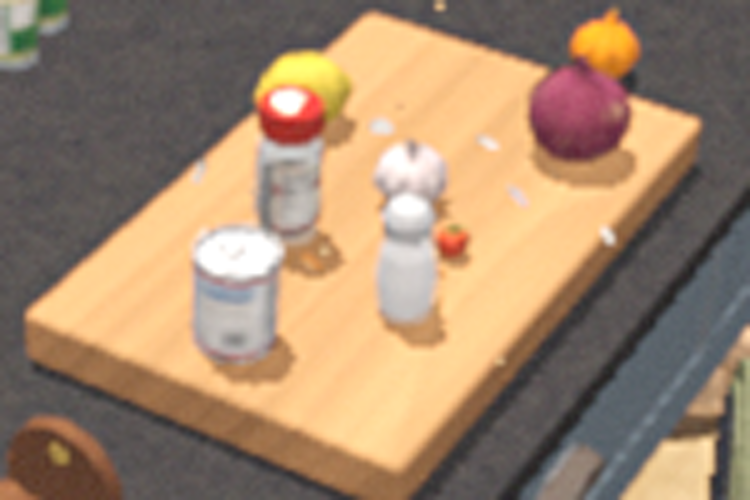

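View pics/b.png

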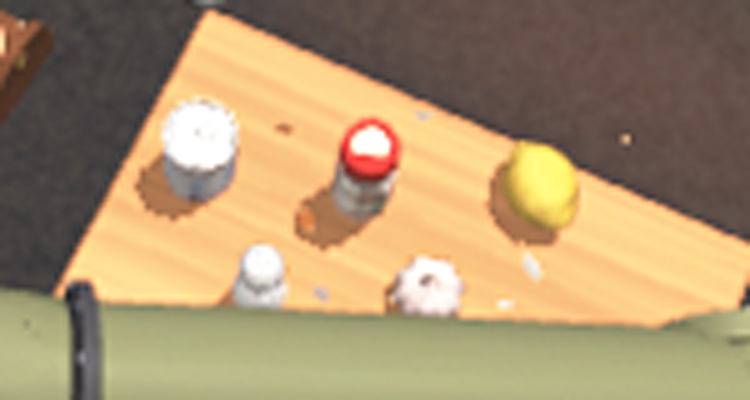

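```bash
cat > h.py <<'E'
import cv2,numpy as np
from bench import ctrl
P={n:ctrl.camera_params(n) for n in("top","side")}
def ray(n,u,v,z):
    K,T=P[n]["mtx"],P[n]["T"]; d=T[:3,:3]@np.linalg.solve(K,[u,v,1.]); o=T[:3,3]
    return o+d*(z-o[2])/d[2]
def tri(a,b):  # closest point of rays: top px, side px
    A=np.zeros((3,3));B=np.zeros(3)
    for n,(u,v) in(("top",a),("side",b)):
        K,T=P[n]["mtx"],P[n]["T"]; d=T[:3,:3]@np.linalg.solve(K,[u,v,1.]); d/=np.linalg.norm(d)
        M=np.eye(3)-np.outer(d,d);A+=M;B+=M@T[:3,3]
    return np.linalg.solve(A,B)
E
python3 - <<'E'
from h import *
np.set_printoptions(precision=4,suppress=True)
c=lambda x,y,o:(o[0]+(x+.5)/5-.5,o[1]+(y+.5)/5-.5)
S=(290,130);T=(290,180)
for k,t,s,z in(("tin",(201,134),(239,250),.112),("jar",(371,140),(291,102),.146),("shaker",(264,258),(409,205),.125),("garlic",(428,280),(411,147),.095)):
    t=c(*t,T);s=c(*s,S);print(k,ray("top",*t,z),ray("side",*s,z),tri(t,s))
g={"top":[(228,160),(246,170),(264,179),(282,188)],"side":[(224,295),(249,275),(271,257),(291,240)]}
R={}
for n in g:
    im=np.load(f"pics/{n}0.npz")["im"]
    h=cv2.cvtColor(im,cv2.COLOR_RGB2HSV); 
    for i,(u,v) in enumerate(g[n]):
        ref=h[v-2:v+3,u-2:u+3].reshape(-1,3).mean(0)
        m=(abs(h.astype(float)-ref)<[10,45,50]).all(2).astype(np.uint8)
        k,l,st,ce=cv2.connectedComponentsWithStats(m,connectivity=4)
        j=l[v,u]
        ct,_=cv2.findContours((l==j).astype(np.uint8),cv2.RETR_EXTERNAL,cv2.CHAIN_APPROX_NONE)
        e=cv2.fitEllipse(cv2.convexHull(max(ct,key=len)))
        R[n,i]=e[0];print(n,i+1,st[j][2:],np.round(e[0],1),np.round(e[1],1),ray(n,*e[0],.019))
for i in range(4):print(tri(R["top",i],R["side",i]))
E
```

```text
tin [ 0.4504 -0.176   0.112 ] [ 0.4469 -0.1683  0.112 ] [ 0.4517 -0.1752  0.1063]
jar [ 0.488  -0.2975  0.146 ] [ 0.4827 -0.2921  0.146 ] [ 0.4876 -0.2976  0.1424]
shaker [ 0.3763 -0.2627  0.125 ] [ 0.3712 -0.2568  0.125 ] [ 0.3758 -0.2627  0.1208]
garlic [ 0.4241 -0.3768  0.095 ] [ 0.4222 -0.3582  0.095 ] [ 0.4299 -0.376   0.0817]
top 1 [ 17  15 213] [227. 159.] [15.2 17.2] [0.4929 0.3269 0.019 ]
top 2 [ 18  16 217] [244.8 168.5] [15.3 17.2] [0.4863 0.236  0.019 ]
top 3 [ 19  16 227] [263.  178.5] [15.6 17.8] [0.4786 0.1441 0.019 ]
top 4 [ 18  16 232] [281.6 188.6] [16.1 17.6] [0.4713 0.0526 0.019 ]
side 1 [ 28  22 481] [224.3 294.7] [20.9 28.5] [0.491  0.3339 0.019 ]
side 2 [ 26  20 418] [248.5 274.3] [19.4 26.9] [0.4841 0.2423 0.019 ]
side 3 [ 26  19 370] [270.7 255.8] [18.1 25.4] [0.4769 0.1509 0.019 ]
side 4 [ 25  17 328] [291.1 238.6] [16.9 24.1] [0.4698 0.0591 0.019 ]
[0.4955 0.3301 0.0123]
[0.4883 0.2384 0.0131]
[0.4809 0.1463 0.0129]
[0.4735 0.0544 0.0134]
```

```bash
python3 - <<'E'
from h import *
np.set_printoptions(precision=4,suppress=True)
c=lambda x,y,o:(o[0]+(x+.5)/5-.5,o[1]+(y+.5)/5-.5)
S=(290,130);T=(290,180)
print("tomato",ray("side",*c(452,240,S),.0525),"garlic",ray("side",*c(411,174,S),.0675),ray("top",*c(427,290,T),.0675))
E
python3 -m inch '[[15,20,15,0,0,8],[30,40,15,0,0,16],[50,65,15,0,0,24],[70,90,15,0,0,32],[90,120,15,0,0,40],[110,150,15,0,0,48],[135,180,15,0,0,56],[160,210,15,0,0,61.6],[180,240,15,0,0,61.6],[200,270,15,0,0,61.6],[215,290,15,0,0,61.6],[222,299,15,0,0,61.6],[222,299,15,0,0,61.6],[222,299,15,0,0,61.6]]' 87 15
```

```text
tomato [ 0.3712 -0.3298  0.0525] garlic [ 0.4239 -0.3653  0.0675] [ 0.4264 -0.3781  0.0675]
time: 1.85
position: [0.4843, -0.2967, 0.2514]
tool_rot: [-2.309, -2.13, 0.001]
ft_force: [-0.2, -0.3, -0.0]
grip_width: 1.004
grip_force: 0.0
```

```bash
python3 -m inch '[[1,2,-20,0,0,0],[1,2,-45,0,0,0],[1,2,-70,0,0,0],[1,2,-85,0,0,0],[1,2,-85,0,0,0]]'
python3 - <<'E'
from h import *
for n,(r,c) in(("side",(110,300)),("top",(160,310))):
    im,_=ctrl.get_image(n); cv2.imwrite(f"pics/{n}1.png",cv2.resize(im[r:r+100,c:c+130,::-1],None,fx=4,fy=4,interpolation=cv2.INTER_CUBIC))
cv2.imwrite("pics/c1.png",np.vstack([cv2.imread("pics/side1.png")[:300],cv2.imread("pics/top1.png")[:300]]))
E
```

```text
time: 2.48
position: [0.4851, -0.2938, 0.1656]
tool_rot: [-2.307, -2.129, 0.001]
ft_force: [1.0, 0.1, 0.2]
grip_width: 0.999
grip_force: 0.0
```

View pics/c1.png

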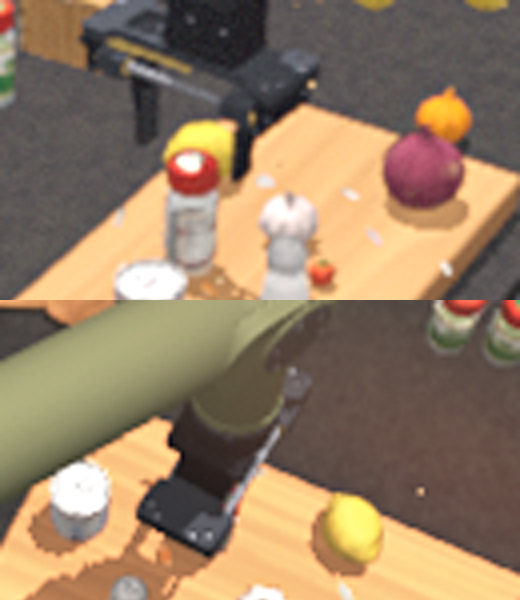

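Side view: the fingertips are at crop (145,143) and (240,175), and the jar cap lies between them at (193,160), so the gripper is over the jar. In the top view the gripper hides the jar. Next I check the camera bias from the fingertips.

```bash
python3 - <<'E'
from h import *
c=lambda x,y:(300+(x+.5)/4-.5,110+(y+.5)/4-.5)
a=ray("side",*c(146,143),.152);b=ray("side",*c(240,177),.152)
print(a,b,(a+b)/2, "jar",ray("side",*c(193,160),.146))
E
```

```text
[ 0.52607849 -0.28674334  0.152     ] [ 0.43327466 -0.28534135  0.152     ] [ 0.47967658 -0.28604234  0.152     ] jar [ 0.48368933 -0.29420975  0.146     ]
```

```bash
python3 -m inch '[[3,-4,0,0,0,0],[3,-4,-15,0,0,0],[3,-4,-35,0,0,0],[3,-4,-55,0,0,0],[3,-4,-70,0,0,0],[3,-4,-70,0,0,0]]' && python3 -m inch '[[0,0,0,0,0,0],[0,0,0,0,0,0],[0,0,0,0,0,0],[0,0,0,0,0,0],[0,0,0,0,0,0],[0,0,0,0,0,0]]' 30 15
```

```text
time: 3.32
position: [0.4882, -0.2968, 0.095]
tool_rot: [-2.305, -2.13, 0.001]
ft_force: [-0.2, 0.2, 0.7]
grip_width: 1.003
grip_force: 0.0
time: 4.08
position: [0.4888, -0.2974, 0.0967]
tool_rot: [-2.307, -2.132, 0.001]
ft_force: [-1.9, 0.9, 1.4]
grip_width: 0.51
grip_force: 15.0
```

```bash
python3 -m inch '[[0,0,10,0,0,0],[0,0,30,0,0,0],[0,0,55,0,0,0],[0,0,80,0,0,0],[0,0,105,0,0,0],[0,0,120,0,0,0],[0,20,125,0,0,0],[-2,50,125,0,0,0],[-4,90,125,0,0,0],[-6,130,125,0,0,0],[-8,170,125,0,0,0],[-10,210,125,0,0,0],[-12,250,125,0,0,0],[-14,290,125,0,0,0],[-16,320,125,0,0,0],[-17,340,125,0,0,0],[-17,350,125,0,0,0],[-17,350,125,0,0,0],[-17,350,115,0,0,0],[-17,350,100,0,0,0]]' && python3 -m inch '[[0,0,-20,0,0,0],[0,0,-40,0,0,0],[0,0,-60,0,0,0],[0,0,-75,0,0,0],[0,0,-85,0,0,0],[0,0,-90,0,0,0],[0,0,-90,0,0,0]]'
python3 - <<'E'
from h import *
for n,(r,c) in(("side",(180,190)),("top",(130,200))):
    im,_=ctrl.get_image(n); cv2.imwrite(f"pics/{n}2.png",cv2.resize(im[r:r+130,c:c+130,::-1],None,fx=4,fy=4,interpolation=cv2.INTER_CUBIC))
cv2.imwrite("pics/c2.png",np.vstack([cv2.imread("pics/side2.png")[:300],cv2.imread("pics/top2.png")[:300]]))
E
```

```text
time: 6.58
position: [0.4722, 0.0516, 0.1957]
tool_rot: [2.309, 2.13, -0.0]
ft_force: [0.2, 0.2, -2.3]
grip_width: 0.504
grip_force: 15.0
time: 7.45
position: [0.4722, 0.0526, 0.1066]
tool_rot: [-2.307, -2.132, -0.0]
ft_force: [0.5, 0.3, -1.3]
grip_width: 0.505
grip_force: 15.0
```

View pics/c2.png

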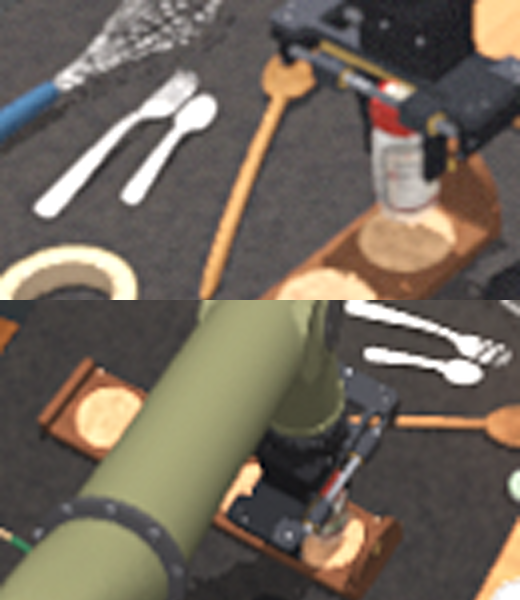

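Side view: the jar foot is at crop (406,203), above pad 4, which is centred at about (406,239).

```bash
python3 - <<'E'
from h import *
c=lambda x,y:(190+(x+.5)/4-.5,180+(y+.5)/4-.5)
print("foot",ray("side",*c(406,204),.050),"pad from start",ray("side",291.1,238.6,.019))
E
```

```text
foot [0.46997906 0.05689263 0.05      ] pad from start [0.46977084 0.05913857 0.019     ]
```

```bash
python3 -m inch '[[0,1,-8,0,0,0],[0,2,-16,0,0,0],[0,2,-22,0,0,0],[0,2,-26,0,0,0],[0,2,-29,0,0,0],[0,2,-30.5,0,0,0],[0,2,-30.5,0,0,0]]'; python3 -m inch '[[0,0,0,0,0,0],[0,0,0,0,0,0],[0,0,0,0,0,0],[0,0,0,0,0,0],[0,0,5,0,0,0],[0,0,20,0,0,0],[0,0,40,0,0,0],[0,0,65,0,0,0],[0,0,90,0,0,0],[0,0,115,0,0,0],[0,0,130,0,0,0]]' 87
```

```text
time: 8.43
position: [0.4722, 0.0546, 0.0761]
tool_rot: [2.307, 2.132, 0.0]
ft_force: [0.1, 0.5, -1.7]
grip_width: 0.505
grip_force: 15.0
time: 9.8
position: [0.4728, 0.0549, 0.2083]
tool_rot: [2.305, 2.131, 0.003]
ft_force: [-0.1, 0.0, 0.1]
grip_width: 1.003
grip_force: 0.0
```

```bash
python3 -m inch '[[0,-20,0,0,0,0],[0,-50,0,0,0,0],[-3,-90,0,0,0,0],[-6,-130,0,0,0,0],[-15,-170,0,0,0,0],[-30,-205,0,0,0,0],[-50,-240,0,0,0,0],[-70,-270,0,0,0,0],[-85,-295,0,0,0,0],[-93,-310,0,0,0,0],[-97,-318,0,0,0,0],[-97,-318,-10,0,0,0],[-97,-318,-20,0,0,0],[-97,-318,-20,0,0,0]]' 87 && python3 - <<'E'
from h import *
im,_=ctrl.get_image("side"); cv2.imwrite("pics/s3.png",cv2.resize(im[120:220,300:430,::-1],None,fx=5,fy=5,interpolation=cv2.INTER_CUBIC))
E
```

```text
time: 11.55
position: [0.3748, -0.2621, 0.1847]
tool_rot: [-2.304, -2.132, 0.0]
ft_force: [-0.1, 0.4, -0.5]
grip_width: 1.003
grip_force: 0.0
```

View pics/s3.png

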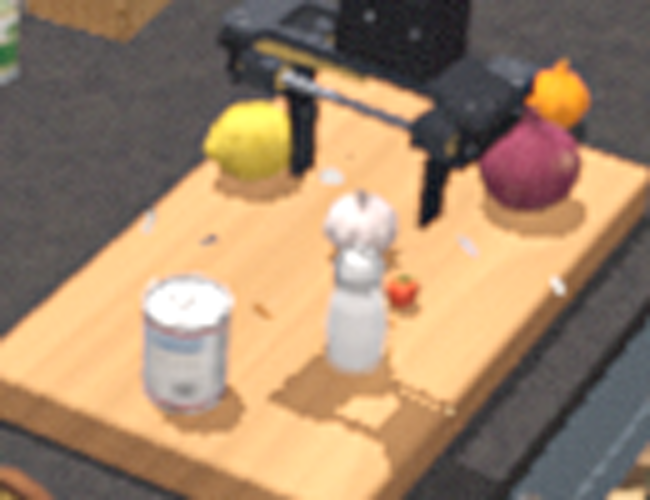

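The fingertips are at crop (303,173) and (429,224). The shaker dome top is at about (359,255), the tin top at (188,303) and the garlic tip at (361,197).

```bash
python3 - <<'E'
from h import *
c=lambda x,y:(300+(x+.5)/5-.5,120+(y+.5)/5-.5)
m=(ray("side",*c(303,173),.171)+ray("side",*c(429,223),.171))/2
b=np.r_[.3748,-.2621]-m[:2];print(b)
for k,p,z in(("shaker",(359,262),.122),("tin",(188,303),.112),("garlic",(361,226),.0675)):print(k,ray("side",*c(*p),z)[:2]+b)
E
```

```text
[ 0.00490811 -0.00617745]
shaker [ 0.37421414 -0.25988311]
tin [ 0.45060451 -0.17138005]
garlic [ 0.42756814 -0.3692803 ]
```

```bash
python3 -m inch '[[0,0,-20,0,0,0],[0,0,-40,0,0,0],[0,0,-60,0,0,0],[0,0,-80,0,0,0],[0,0,-95,0,0,0],[0,0,-105,0,0,0],[0,0,-105,0,0,0]]' && python3 -m inch '[[0,0,0,0,0,0],[0,0,0,0,0,0],[0,0,0,0,0,0],[0,0,0,0,0,0],[0,0,0,0,0,0],[0,0,0,0,0,0]]' 30 15
```

```text
time: 12.48
position: [0.3749, -0.2631, 0.0806]
tool_rot: [-2.306, -2.132, 0.0]
ft_force: [-0.1, -0.8, 0.4]
grip_width: 0.998
grip_force: 0.0
time: 13.22
position: [0.3747, -0.2633, 0.0811]
tool_rot: [-2.307, -2.132, 0.001]
ft_force: [-1.3, 0.7, 0.9]
grip_width: 0.471
grip_force: 15.0
```

```bash
python3 -m inch '[[0,0,10,0,0,0],[0,0,30,0,0,0],[0,0,55,0,0,0],[0,0,80,0,0,0],[0,0,105,0,0,0],[0,0,130,0,0,0],[10,10,145,0,0,0],[25,35,150,0,0,0],[45,70,150,0,0,0],[65,105,150,0,0,0],[80,145,150,0,0,0],[90,185,150,0,0,0],[97,225,150,0,0,0],[100,265,150,0,0,0],[103,305,150,0,0,0],[104,345,150,0,0,0],[105,375,150,0,0,0],[105,395,150,0,0,0],[105,408,150,0,0,0],[105,408,150,0,0,0]]' && python3 -m inch '[[0,0,-20,0,0,0],[0,0,-45,0,0,0],[0,0,-70,0,0,0],[0,0,-95,0,0,0],[0,0,-115,0,0,0],[0,0,-130,0,0,0],[0,0,-140,0,0,0],[0,0,-140,0,0,0]]'
python3 - <<'E'
from h import *
im,_=ctrl.get_image("side"); cv2.imwrite("pics/s4.png",cv2.resize(im[190:310,190:350,::-1],None,fx=5,fy=5,interpolation=cv2.INTER_CUBIC))
E
```

```text
time: 15.72
position: [0.4798, 0.1459, 0.231]
tool_rot: [-2.304, -2.134, -0.0]
ft_force: [0.6, -0.3, -1.2]
grip_width: 0.472
grip_force: 15.0
time: 16.73
position: [0.4798, 0.1443, 0.0906]
tool_rot: [-2.307, -2.131, 0.001]
ft_force: [-0.1, -1.7, -1.3]
grip_width: 0.473
grip_force: 15.0
```

View pics/s4.png

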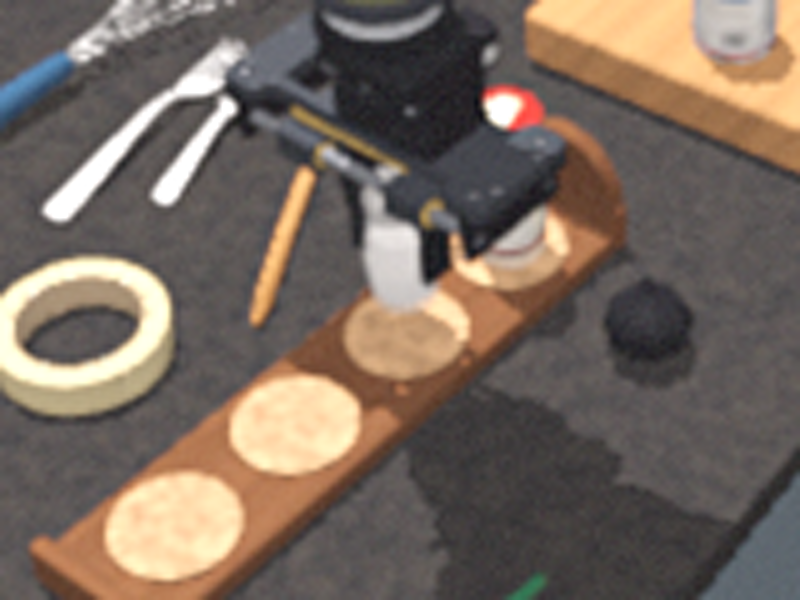

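Pad 4 holds the jar upright and centred. The shaker foot (402,293) is directly above pad 3 (406,333), so I set it down.

```bash
python3 -m inch '[[0,0,-8,0,0,0],[0,0,-16,0,0,0],[0,0,-22,0,0,0],[0,0,-26,0,0,0],[0,0,-29,0,0,0],[0,0,-30.5,0,0,0],[0,0,-30.5,0,0,0]]'; python3 -m inch '[[0,0,0,0,0,0],[0,0,0,0,0,0],[0,0,0,0,0,0],[0,0,0,0,0,0],[0,0,5,0,0,0],[0,0,20,0,0,0],[0,0,40,0,0,0],[0,0,65,0,0,0],[0,0,90,0,0,0],[0,0,115,0,0,0],[0,0,140,0,0,0]]' 87
```

```text
time: 17.65
position: [0.4802, 0.1446, 0.0606]
tool_rot: [2.307, 2.132, 0.0]
ft_force: [-0.6, 0.0, -0.7]
grip_width: 0.468
grip_force: 15.0
time: 19.02
position: [0.4802, 0.1449, 0.2026]
tool_rot: [2.306, 2.132, 0.002]
ft_force: [1.1, 0.4, 0.0]
grip_width: 0.997
grip_force: 0.0
```

```bash
python3 -m inch '[[0,-20,0,0,0,0],[-3,-50,0,0,0,0],[-6,-90,0,0,0,0],[-10,-130,0,0,0,0],[-14,-170,0,0,0,0],[-18,-210,0,0,0,0],[-22,-250,0,0,0,0],[-26,-285,0,0,0,0],[-29,-305,0,0,0,0],[-30,-315,0,0,0,0],[-30,-319,0,0,0,0],[-30,-319,-20,0,0,0],[-30,-319,-45,0,0,0],[-30,-319,-70,0,0,0],[-30,-319,-95,0,0,0],[-30,-319,-115,0,0,0],[-30,-319,-127,0,0,0],[-30,-319,-132,0,0,0],[-30,-319,-132,0,0,0]]' 87 && python3 -m inch '[[0,0,0,0,0,0],[0,0,0,0,0,0],[0,0,0,0,0,0],[0,0,0,0,0,0],[0,0,0,0,0,0],[0,0,0,0,0,0]]' 40 15
```

```text
time: 21.4
position: [0.4504, -0.1742, 0.0688]
tool_rot: [2.307, 2.132, 0.0]
ft_force: [-0.0, -0.6, 0.6]
grip_width: 0.996
grip_force: 0.0
time: 22.15
position: [0.4504, -0.1745, 0.0688]
tool_rot: [2.307, 2.132, 0.0]
ft_force: [1.7, -0.5, 0.6]
grip_width: 0.652
grip_force: 15.0
```

```bash
python3 -m inch '[[0,0,10,0,0,0],[0,0,30,0,0,0],[0,0,55,0,0,0],[0,0,80,0,0,0],[0,0,105,0,0,0],[0,0,130,0,0,0],[0,10,145,0,0,0],[3,35,150,0,0,0],[6,70,150,0,0,0],[10,105,150,0,0,0],[14,145,150,0,0,0],[18,185,150,0,0,0],[22,225,150,0,0,0],[26,265,150,0,0,0],[30,305,150,0,0,0],[33,345,150,0,0,0],[35,375,150,0,0,0],[36,395,150,0,0,0],[36,410,150,0,0,0],[36,410,150,0,0,0]]' && python3 -m inch '[[0,0,-20,0,0,0],[0,0,-45,0,0,0],[0,0,-70,0,0,0],[0,0,-95,0,0,0],[0,0,-115,0,0,0],[0,0,-130,0,0,0],[0,0,-140,0,0,0],[0,0,-140,0,0,0]]'
python3 - <<'E'
from h import *
im,_=ctrl.get_image("side"); cv2.imwrite("pics/s5.png",cv2.resize(im[190:310,190:350,::-1],None,fx=5,fy=5,interpolation=cv2.INTER_CUBIC))
E
```

```text
time: 24.65
position: [0.4848, 0.2374, 0.2183]
tool_rot: [-2.303, -2.135, 0.001]
ft_force: [-0.1, -0.1, -1.9]
grip_width: 0.654
grip_force: 15.0
time: 25.65
position: [0.4859, 0.2355, 0.0781]
tool_rot: [-2.307, -2.132, 0.001]
ft_force: [0.6, 0.3, -1.3]
grip_width: 0.653
grip_force: 15.0
```

View pics/s5.png

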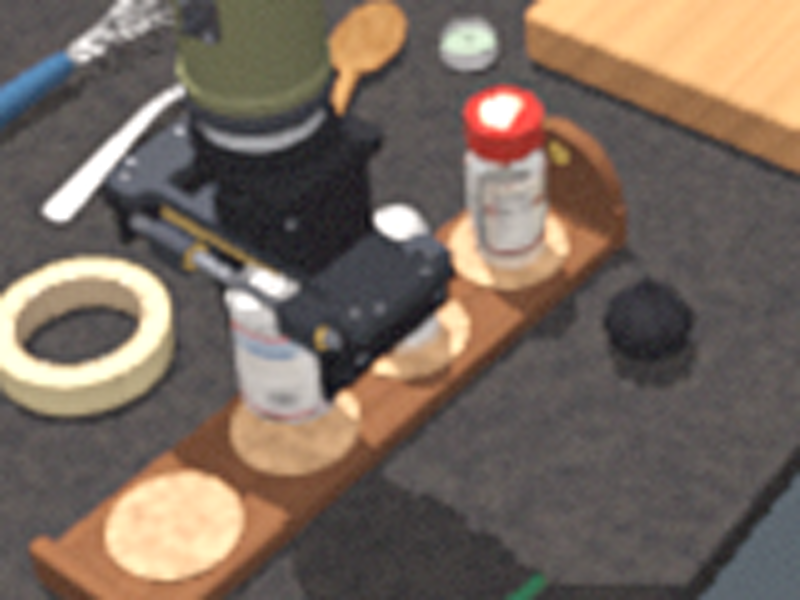

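The jar and shaker stand well on their pads. The tin foot is at about (286,392), above pad 2 at (295,424), and looks slightly towards pad 1.

```bash
python3 - <<'E'
from h import *
c=lambda x,y:(190+(x+.5)/5-.5,190+(y+.5)/5-.5)
print(ray("side",*c(286,392),.049),ray("side",*c(295,424),.019))
E
```

```text
[0.48298249 0.24654255 0.049     ] [0.48356678 0.24234337 0.019     ]
```

```bash
python3 -m inch '[[0,-1,-8,0,0,0],[0,-2,-16,0,0,0],[0,-2,-22,0,0,0],[0,-2,-26,0,0,0],[0,-2,-29,0,0,0],[0,-2,-29.5,0,0,0],[0,-2,-29.5,0,0,0]]'; python3 -m inch '[[0,0,0,0,0,0],[0,0,0,0,0,0],[0,0,0,0,0,0],[0,0,0,0,0,0],[0,0,5,0,0,0],[0,0,20,0,0,0],[0,0,40,0,0,0],[0,0,65,0,0,0],[0,0,90,0,0,0],[0,0,115,0,0,0],[0,0,140,0,0,0],[0,0,150,0,0,0]]' 87
```

```text
time: 26.58
position: [0.4862, 0.2337, 0.0492]
tool_rot: [2.307, 2.132, 0.0]
ft_force: [0.8, 0.9, -0.9]
grip_width: 0.66
grip_force: 15.0
time: 28.08
position: [0.487, 0.2343, 0.2018]
tool_rot: [2.306, 2.131, 0.005]
ft_force: [-0.3, -0.7, -0.1]
grip_width: 0.997
grip_force: 0.0
```

```bash
python3 -m inch '[[0,-20,0,0,0,0],[-3,-50,0,0,0,0],[-6,-90,0,0,0,0],[-10,-135,0,0,0,0],[-14,-180,0,0,0,0],[-18,-225,0,0,0,0],[-22,-270,0,0,0,0],[-26,-315,0,0,0,0],[-30,-360,0,0,0,0],[-35,-405,0,0,0,0],[-40,-450,0,0,0,0],[-45,-495,0,0,0,0],[-50,-535,0,0,0,0],[-55,-570,0,0,0,0],[-59,-595,0,0,0,0],[-60,-607,0,0,0,0],[-60,-607,-20,0,0,0],[-60,-607,-45,0,0,0],[-60,-607,-70,0,0,0],[-60,-607,-70,0,0,0]]' 87 && python3 - <<'E'
from h import *
im,_=ctrl.get_image("side"); cv2.imwrite("pics/s6.png",cv2.resize(im[110:210,320:440,::-1],None,fx=5,fy=5,interpolation=cv2.INTER_CUBIC))
E
```

```text
time: 30.58
position: [0.4255, -0.3713, 0.1273]
tool_rot: [-2.302, -2.131, -0.001]
ft_force: [0.4, -0.3, 0.9]
grip_width: 1.004
grip_force: 0.0
```

View pics/s6.png

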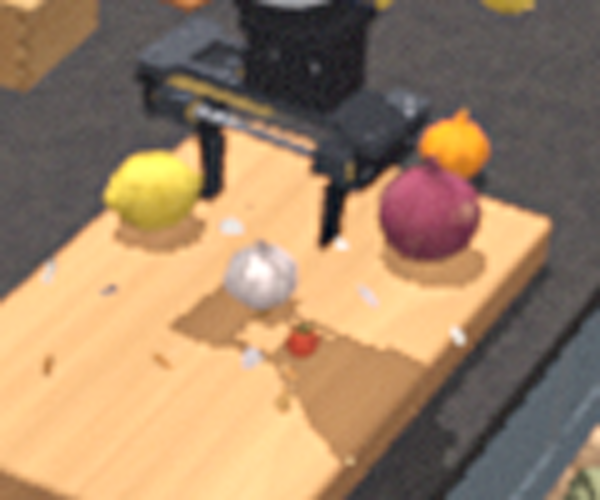

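The fingertips are at (211,192) and (328,242). The garlic bulb is centred at (262,276) with its tip at (262,243), and the onion is at (430,212).

```bash
python3 - <<'E'
from h import *
c=lambda x,y:(320+(x+.5)/5-.5,110+(y+.5)/5-.5)
m=(ray("side",*c(211,192),.113)+ray("side",*c(328,241),.113))/2
b=np.r_[.4255,-.3713]-m[:2];print(b)
for k,p,z in(("garlic",(262,276),.0625),("tip",(262,244),.094),("onion",(430,212),.073),("lemon",(154,190),.065)):print(k,ray("side",*c(*p),z)[:2]+b)
E
```

```text
[ 0.00115508 -0.00047183]
garlic [ 0.42640255 -0.370584  ]
tip [ 0.4252194  -0.36377014]
onion [ 0.35643563 -0.49780953]
lemon [ 0.54585018 -0.42225469]
```

```bash
python3 -m inch '[[0,-1,-15,0,0,0],[0,-1,-35,0,0,0],[0,-1,-50,0,0,0],[0,-1,-60,0,0,0],[0,-1,-64,0,0,0],[0,-1,-64,0,0,0]]' && python3 -m inch '[[0,0,0,0,0,0],[0,0,0,0,0,0],[0,0,0,0,0,0],[0,0,0,0,0,0],[0,0,0,0,0,0],[0,0,0,0,0,0]]' 30 8
```

```text
time: 31.38
position: [0.4262, -0.3744, 0.0651]
tool_rot: [2.307, 2.132, 0.0]
ft_force: [-0.8, 1.3, -0.4]
grip_width: 0.999
grip_force: 0.0
time: 32.12
position: [0.4263, -0.3745, 0.0653]
tool_rot: [2.307, 2.132, 0.0]
ft_force: [-0.2, 0.2, 1.8]
grip_width: 0.593
grip_force: 8.0
```

```bash
python3 -m inch '[[0,0,10,0,0,0],[0,0,30,0,0,0],[0,0,55,0,0,0],[0,0,80,0,0,0],[0,0,105,0,0,0],[0,0,130,0,0,0],[3,15,145,0,0,0],[6,45,150,0,0,0],[10,85,150,0,0,0],[15,130,150,0,0,0],[20,175,150,0,0,0],[25,220,150,0,0,0],[30,265,150,0,0,0],[35,310,150,0,0,0],[40,350,150,0,0,0],[40,350,150,0,0,0]]' && python3 -m inch '[[2,20,0,0,0,0],[5,50,0,0,0,0],[8,90,0,0,0,0],[11,135,0,0,0,0],[15,180,0,0,0,0],[19,225,0,0,0,0],[22,270,0,0,0,0],[25,305,0,0,0,0],[26,330,0,0,0,0],[27,345,0,0,0,0],[27,350,0,0,0,0],[27,350,-20,0,0,0],[27,350,-45,0,0,0],[27,350,-70,0,0,0],[27,350,-95,0,0,0],[27,350,-115,0,0,0],[27,350,-130,0,0,0],[27,350,-140,0,0,0],[27,350,-140,0,0,0]]'
python3 - <<'E'
from h import *
im,_=ctrl.get_image("side"); cv2.imwrite("pics/s7.png",cv2.resize(im[190:320,190:350,::-1],None,fx=4.5,fy=4.5,interpolation=cv2.INTER_CUBIC))
E
```

```text
time: 34.12
position: [0.4657, -0.0196, 0.2152]
tool_rot: [-2.299, -2.141, -0.0]
ft_force: [1.3, -0.9, -0.3]
grip_width: 0.593
grip_force: 8.0
time: 36.5
position: [0.4929, 0.3254, 0.0746]
tool_rot: [-2.307, -2.132, 0.001]
ft_force: [-0.9, 0.2, 0.2]
grip_width: 0.596
grip_force: 8.0
```

View pics/s7.png

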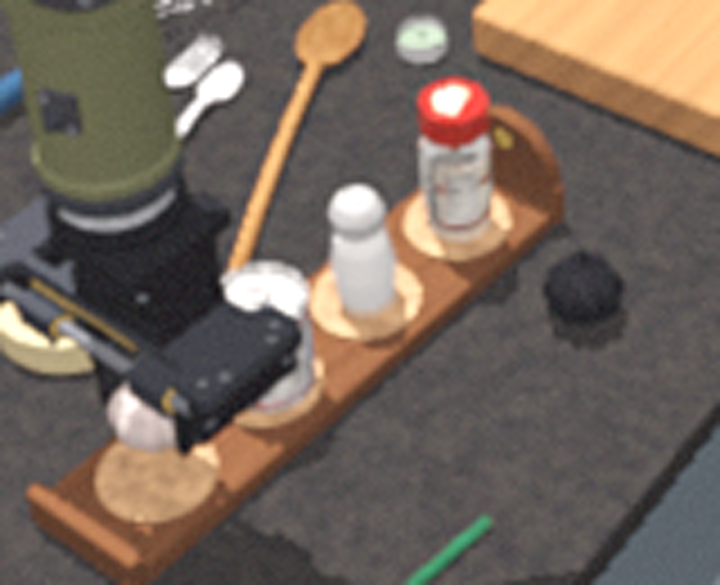

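The garlic bulb's left edge at 108 puts its centre at about 155, over pad 1 at (155,475). Jar, shaker and tin stand centred, so I lower the garlic.

```bash
python3 -m inch '[[0,0,-8,0,0,0],[0,0,-16,0,0,0],[0,0,-22,0,0,0],[0,0,-26,0,0,0],[0,0,-29,0,0,0],[0,0,-30,0,0,0],[0,0,-30,0,0,0]]'; python3 -m inch '[[0,0,0,0,0,0],[0,0,0,0,0,0],[0,0,0,0,0,0],[0,0,0,0,0,0],[0,0,5,0,0,0],[0,0,20,0,0,0],[0,0,45,0,0,0],[0,0,75,0,0,0],[0,0,110,0,0,0],[0,0,150,0,0,0],[0,0,190,0,0,0],[0,-40,210,0,0,0],[0,-90,210,0,0,0],[0,-140,210,0,0,0],[0,-190,210,0,0,0],[0,-240,210,0,0,0],[0,-290,210,0,0,0],[0,-340,210,0,0,0],[0,-390,210,0,0,0],[0,-390,210,0,0,0]]' 87
python3 - <<'E'
from h import *
A=[]
for n,(r,c) in(("side",(190,200)),("top",(130,200))):
    im,_=ctrl.get_image(n); cv2.imwrite(f"pics/{n}8.png",im[:,:,::-1]); A.append(cv2.resize(im[r:r+130,c:c+130,::-1],None,fx=3,fy=4.5*2/3,interpolation=cv2.INTER_CUBIC))
cv2.imwrite("pics/c8.png",np.hstack(A))
E
```

```text
time: 37.42
position: [0.4932, 0.3257, 0.0451]
tool_rot: [2.307, 2.132, 0.0]
ft_force: [-0.1, -1.0, 0.8]
grip_width: 0.591
grip_force: 8.0
time: 39.92
position: [0.4928, -0.069, 0.2558]
tool_rot: [2.314, 2.122, -0.001]
ft_force: [-0.4, -0.2, 0.2]
grip_width: 1.0
grip_force: 0.0
```

View pics/c8.png

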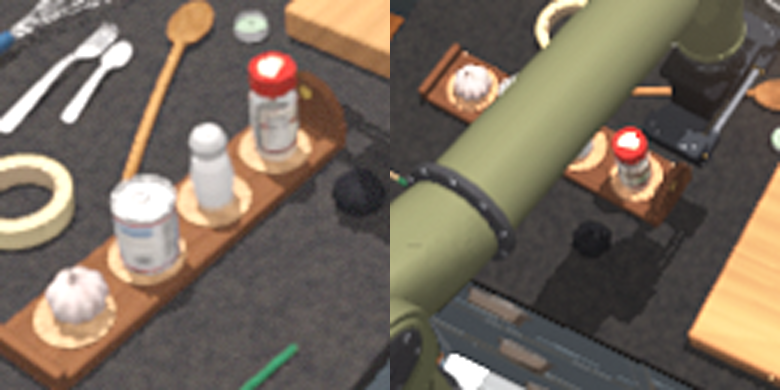

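All four stand upright, each on its own pad. I check the centring numerically from the side view: jar cap top (273,66), shaker dome centre (208,141), tin top (144,195), garlic centre (76,297).

```bash
python3 - <<'E'
from h import *
c=lambda x,y:(200+(x+.5)/3-.5,190+(y+.5)/3-.5)
p=[(291.1,238.6),(270.7,255.8),(248.5,274.3),(224.3,294.7)]
for k,q,z,pp in zip(("jar","shaker","tin","garlic"),((273,64),(208,141),(144,195),(76,297)),(.125,.100,.091,.044),p):
    print(k,1e3*(ray("side",*c(*q),z)-ray("side",*pp,.019))[:2])
E
```

```text
jar [ 0.64626742 -5.0058663 ]
shaker [-3.1911477  3.8181527]
tin [ 0.07136688 -6.57053421]
garlic [-4.4812595  -2.20206422]
```

All four are within 7 mm of their pad middles, and the arm is clear. Handing in.

```bash
python3 -c "
from bench import ctrl
print(ctrl.close_job())"
```

```text
the job is handed in; nothing more can be done
None
```

The job is handed in: the jar, shaker, tin and garlic stand upright on pads 4, 3, 2 and 1, tallest at the high arched board, each within about 7 mm of its pad's middle by the side camera. It took about 40 s; the hand-in returned no verdict.

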